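Slide the gum tin between the guide pins into its V-stop

TASK

Without picking it up, push the round blue tin across the bench, in through the gap between the two steel guide pins, and on until it sits fully home against both faces of the wooden V-stop behind them. Leave it there, flat on the bench, and leave the jars and the other things around the work where they stand.

Things in the scene. Friction and masses are not known exactly. Their poses are not given: they have to be found in the camera images.
- gum_tin: closed round tin with a dark blue lid, 67.4 mm across, 24 mm high, 0.1 to 0.21 kg, loose, standing flat on the bench (z = 0) towards the robot's right; origin at the centre of its underside. It slides on the bench, and the bench between it and the dock is clear
- tin_dock: dock fixed to the bench, open roughly to the robot's right: two upright steel pins, 12 mm thick, 40 mm tall, with a 76 mm gap between them; behind, a wooden V-stop 22 mm high and a 30 mm high back board. Origin on the bench midway between the pins; +x is the way in (from gap to stop), pins at y = +-44 mm, a foot plate 4 mm thick outside each. It ends 120 mm behind its origin
- tin_home (a point): point on the bench, marked by a flat cork disc: where the centre of the tin is when it rests against both faces of the V-stop, 50 mm past the gap along the dock's +x
- jar_red_earth: glass pigment jar with stopper and pale red powder, 27 mm across, 61 mm tall; stands 90 to 120 mm to one side of the middle of the gap; origin at the centre of its underside. Bystander, loose
- jar_verditer: the same jar with pale green powder, to the other side of the gap. Bystander, loose
- water_pot: round grey-green water pot, 69 mm across, 54 mm tall, at the back left; origin at the centre of its underside. Bystander, loose
- glass_muller: clear glass muller, 61 mm across the foot, 80 mm tall; origin at the centre of its underside. Bystander, loose
- ink_stick: red-brown ink stick lying flat, 19x72x10 mm; origin at the centre of its underside. Bystander, loose
- tape_roll: roll of buff paper tape lying flat, 69 mm across, 18 mm high; origin at the centre of its underside. Bystander, loose

How it is judged:
By the outcome, as a careful person would: the job done as asked, in the order asked, and still so for the second after the job is handed in, with the robot touching nothing.
It also fails if it takes over 43 s, if anything falls off the work surface, if the arm or the gripper's body presses on something with over 40 N, if the wrist force passes 120 N, or if a joint passes its speed limit or range.

ROBOT

A 6-joint arm with a two-finger parallel gripper is mounted at the origin on a cart in front of the work surface, level with it; the furniture and walls round the work are solid. World frame = base frame: x ahead of the robot, y to its left, z up, the work surface at z = 0. Lengths are in m, angles in rad, forces in N, time in s.
With the tool pointing down it reaches from about 0.275 to 1 m from the base axis. Payload 8.4 kg.
Tool frame: the origin (TCP) lies on the centre line of the jaws, within the pads' length; the fingertips stand 17 mm ahead of it and the grasp point (between the pads) lies 2 mm behind it (bot.tcp_to_tips is the z of the fingertips in the tool frame, in m); z points along the fingers, y is the line along which they close (so a half turn about z gives the same grasp; the last joint's range is limited). The gripper opens to 85 mm and grips with 20 to 120 N. Pads are 22 mm wide; open, the fingers measure 114 mm over their backs; the gripper's body (76 mm by 85 mm) begins 54 mm behind the grasp point. The pads swing forward as they close: fully open they stand 13 mm farther back than shut.
Start: joints at [1.111, 0.353, 1.633, -0, 1.155, -0.002], TCP at [0.276, 0.561, 0.248] pointing down, gripper open.
Joint ranges: [-2.63, 2.63], [-0.92, 2.1], [0.06, 2.66], [-1.3, 4.44], [0, 2.69], [-3.02, 3.02]. Speed limits (rad/s): [2.22, 2.22, 2.79, 3.14, 3.14, 3.14].

INTERFACE

Orientations are given as a unit quaternion [x, y, z, w].
In Python, from workcell import bot, hand, kinematics, get_obs, vision, hand_in gives the robot as it stands. The module is installed in compiled form; this text tells all that it offers. Calls block until the motion is done:
- bot.reach(position, orientation): joint-space move of the TCP to a pose.
- bot.servo_line(position, ori=None, velocity=0.15): straight line of the TCP; ori=None keeps the orientation; velocity is the mean speed in m/s.
- bot.goto_joints(angles): joint-space move.
- hand.move_gripper(opening, strength=None): finger opening in m; strength is the grip in N (None keeps the last); returns when the fingers have stopped.
- bot.dwell(seconds).
- kinematics.solve_ik(position, orientation): joint angles nearest the present ones, or None.
- get_obs(): the state.
- vision.read_camera(name): name is "scene" or "top" or "wrist"; returns a dict with "frame" (384x512x3 uint8, red, green, blue), "intrinsics" (3x3 intrinsics, pixels), "dist" ([k1, k2, p1, p2, k3] as OpenCV has them; the pictures are not rectified), "view" (4x4, takes a point from world to camera coordinates). Camera axes: x right, y down, z forward; pixel columns grow to the right and rows downward; lengths in m; the calibration is good to about 2 mm. A picture is of the moment at which its call begins. There is no depth.
A pose or a line that the arm cannot do raises bot.IKError and nothing moves.
- hand_in(): hands the job in; it is judged then, once.
The state is a dict: "time_s": time; "joint_pos": joint angles; "joint_vel": joint speeds; "joint_efforts": joint torques, N m; "position": TCP position; "orientation": TCP orientation; "wrist_force": force on the tool from outside, world axes, zero at the start; "ft_torque": the same for the moment, N m; "gripper_width": finger opening in m; "grip_force": force on a finger pad.
Only numpy, scipy, OpenCV 4.12 (cv2) and the standard library are available. Lean on these libraries where they do the work, as an engineer would, in place of code of your own. Each camera call takes 0.05 s, during which the arm holds its last target. There are 200 camera calls.

## Working session

There is one attempt and no reset: what is moved stays moved. The work goes in short steps, each a Python script; the robot and the scene stay as the last script left them, time stands still between calls to the robot, and variables do not carry over. Pictures are saved under pics/ and viewed, at most 10 in all, crops included, and the job is handed in when it is done.

```bash
mkdir -p pics
cat > h.py <<'E'
import numpy as np, cv2
from workcell import bot, hand, kinematics, get_obs, vision, hand_in
def cast(c,uv,z):
    p=cv2.undistortPoints(np.array(uv,float).reshape(-1,1,2),c['intrinsics'],np.array(c['dist'],float)).reshape(-1,2)
    R=c['view'][:3,:3];t=c['view'][:3,3];o=-R.T@t
    d=np.c_[p,np.ones(len(p))]@R
    return o+d*((z-o[2])/d[:,2])[:,None]
def proj(c,P):
    v=np.array(c['view']);return cv2.projectPoints(np.array(P,float).reshape(-1,3),cv2.Rodrigues(v[:3,:3])[0],v[:3,3],c['intrinsics'],np.array(c['dist'],float))[0].reshape(-1,2)
E
python3 - <<'E'
from h import *
import pickle
d={n:vision.read_camera(n) for n in("top","scene")}
pickle.dump(d,open('c0.pkl','wb'))
for n,c in d.items():
    cv2.imwrite(f'pics/{n}0.png',cv2.resize(c['frame'][:,:,::-1],None,fx=1.5,fy=1.5,interpolation=cv2.INTER_CUBIC))
    print(n,-c['view'][:3,:3].T@c['view'][:3,3])
print(get_obs()['time_s'],get_obs()['orientation'])
E
```

```text
top [ 0.2659562  -0.00521295  1.5334376 ]
scene [-0.28271006  0.73090271  0.59899397]
0.1 [ 2.26917935e-01  9.73913687e-01 -5.99868072e-04 -1.44381394e-04]
```

View pics/top0.png

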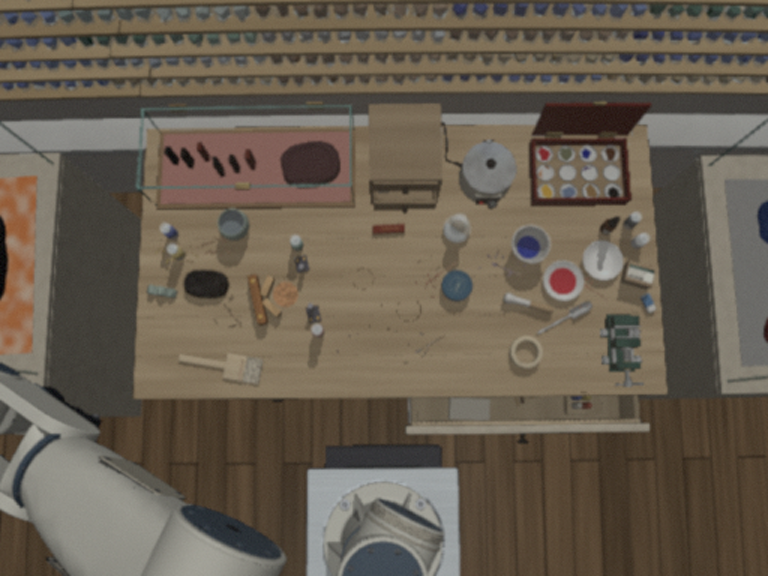

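View pics/scene0.png

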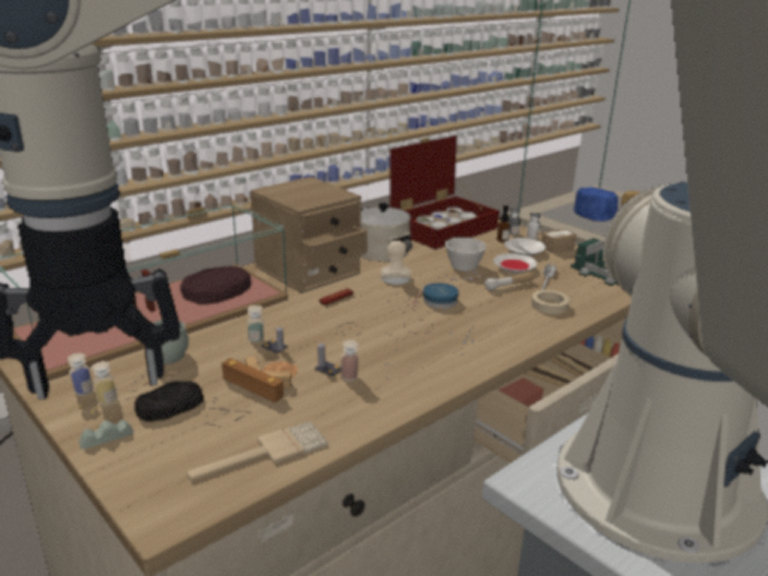

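The top picture (1.5x) shows the tin at (457,285), the pins near (303,262) and (313,313), the cork at (287,293) and the jars at (297,242) and (317,330). The scene view agrees and the lane is clear. I'll locate these, then check the dock with the wrist camera.

```bash
cat >> h.py <<'E'
def tin(c):
    h=cv2.cvtColor(c['frame'],cv2.COLOR_RGB2HSV)
    m=cv2.inRange(h,(95,90,30),(118,255,200))
    n,l,s,ce=cv2.connectedComponentsWithStats(m)
    out=[]
    for i in range(1,n):
        p=cast(c,[ce[i]],.024)[0]
        if s[i,4]>60: out.append((s[i].tolist(),p.round(4).tolist()))
    return out
def quat(d):  # tool down, closing line perpendicular to push direction d; both half turns
    from scipy.spatial.transform import Rotation as Ro
    y=np.array([-d[1],d[0],0]);z=np.array([0,0,-1.]);q=[]
    for s in(1,-1): q.append(Ro.from_matrix(np.c_[np.cross(s*y,z),s*y,z]).as_quat())
    return q
E
python3 - <<'E'
from h import *
import pickle
c=pickle.load(open('c0.pkl','rb'))['top']
print([t for t in tin(c)])
k=lambda u,v,z:cast(c,[[u/1.5,v/1.5]],z)[0].round(4)
print('pins',k(303,262,.03),k(313,313,.03),'cork',k(287,293,0),'jars',k(297,242,.055),k(317,330,.055))
m=(k(303,262,.03)+k(313,313,.03))/2
# look at dock from above
q=np.array(get_obs()['orientation'])
for x,y in [(m[0],m[1]-.03)]:
    for qq in quat(np.array([-.2,.98])/np.linalg.norm([.2,.98])): print(kinematics.solve_ik([x,y,.35],qq))
bot.reach([m[0],m[1]-.03,.33],quat(np.array([-.196,.981]))[0]) if False else None
from scipy.spatial.transform import Rotation as R
J=[(kinematics.solve_ik([m[0],m[1]-.03,.33],qq),qq) for qq in quat(np.array([-.196,.981]))]
J=[j for j in J if j[0] is not None]
j=min(J,key=lambda a:abs(a[0][5])); print(j)
bot.goto_joints(j[0])
c=vision.read_camera('wrist');pickle.dump(c,open('w.pkl','wb'))
cv2.imwrite('pics/w1.png',cv2.resize(c['frame'][:,:,::-1],None,fx=1.5,fy=1.5,interpolation=cv2.INTER_CUBIC))
print(get_obs()['time_s'],get_obs()['position'])
E
```

```text
[([506, 135, 6, 26, 126], [0.6818, -0.8635, 0.024]), ([345, 159, 14, 13, 92], [0.6194, -0.3244, 0.024])]
pins [0.5927 0.1654 0.03  ] [0.4807 0.1428 0.03  ] cork [0.5299 0.2033 0.    ] jars [0.6313 0.1759 0.055 ] [0.441  0.1316 0.055 ]
None
[ 2.24511244e-01  1.53207298e-01  1.66925283e+00 -4.44089210e-16
  1.31913253e+00  2.31941354e-02]
(array([ 2.24511244e-01,  1.66947673e-01,  1.69625292e+00, -4.44089210e-16,
        1.27839206e+00,  2.73117239e-02]), array([0.63406471, 0.77327999, 0.        , 0.        ]))
2.0167 [0.53653775 0.12498899 0.32979535]
```

View pics/w1.png

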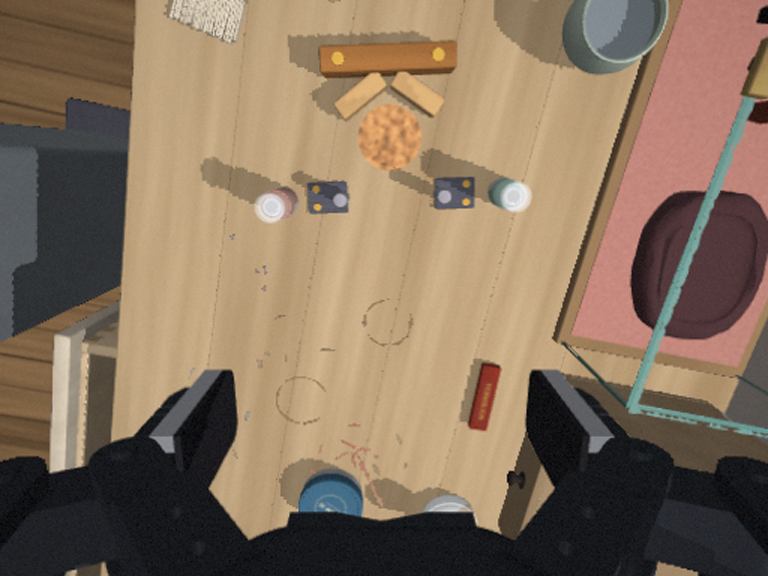

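The wrist view shows the cork at (390,136), pin tops at (340,200) and (445,197), the V behind the cork, the jars outside the pins, and the tin near (331,497), partly hidden by the gripper.

Run:
```python
from h import *
import pickle
c=pickle.load(open('w.pkl','rb'))
h=cv2.cvtColor(c['frame'],cv2.COLOR_RGB2HSV)
k=lambda u,v,z:cast(c,[[u/1.5,v/1.5]],z)[0].round(4)
m=cv2.inRange(h,(5,110,120),(18,255,255));m[:65]=0;m[120:]=0;m[:,:225]=0;m[:,290:]=0
ct=max(cv2.findContours(m,0,2)[0],key=cv2.contourArea)
cc,r=cv2.minEnclosingCircle(ct);print('cork',np.array(cc)*1.5,r*1.5,cast(c,[cc],.001)[0])
a,b=k(340,200,.04),k(445,197,.04);print('pins',a,b,np.linalg.norm(a-b),'mid',(a+b)/2)
print('board ends',k(320,45,.03),k(456,40,.03))
print('jar tops',k(271,206,.061),k(515,195,.061))
# tin in wrist & top: circle from visible blue pts
for n,c in(('w',c),('t',pickle.load(open('c0.pkl','rb'))['top'])):
    h=cv2.cvtColor(c['frame'],cv2.COLOR_RGB2HSV)
    m=cv2.inRange(h,(95,90,40),(115,255,255))
    N,l,s,ce=cv2.connectedComponentsWithStats(m)
    for i in range(1,N):
        if s[i,4]<80: continue
        g=np.argwhere(l==i)[:,::-1];P=cast(c,g,.024)
        print(n,s[i],P.min(0)[:2],P.max(0)[:2])
h=cv2.cvtColor(c['frame'],cv2.COLOR_RGB2HSV);print(h[180:203:4,290:320:3,:].tolist())
```

```text
cork [389.16595459 136.67427063] 33.25642490386963 [0.52818477 0.2106326  0.001     ]
pins [0.4975 0.1514 0.04  ] [0.5834 0.1712 0.04  ] 0.08815242481066533 mid [0.54045 0.1613  0.04   ]
board ends [0.4607 0.2655 0.03  ] [0.5649 0.29   0.03  ]
jar tops [0.4457 0.1378 0.061 ] [0.6345 0.1845 0.061 ]
w [199 316  42  29 850] [ 0.50876853 -0.17446922] [ 0.574441   -0.12247987]
t [506 135   6  26 126] [ 0.63704602 -0.87532424] [ 0.72407884 -0.85321421]
[[[17, 74, 124], [17, 74, 131], [18, 73, 125], [18, 58, 96], [83, 12, 82], [45, 6, 89], [18, 45, 114], [19, 68, 135], [18, 67, 134], [18, 70, 135]], [[14, 88, 110], [20, 76, 128], [60, 6, 89], [100, 84, 88], [103, 71, 90], [100, 57, 94], [102, 71, 93], [101, 70, 87], [17, 69, 122], [18, 75, 132]], [[18, 72, 128], [17, 69, 125], [103, 88, 87], [102, 69, 92], [103, 76, 91], [97, 47, 97], [102, 61, 92], [102, 78, 91], [90, 14, 88], [17, 71, 129]], [[18, 76, 124], [18, 71, 111], [102, 77, 86], [102, 73, 91], [100, 66, 93], [98, 48, 95], [100, 65, 90], [102, 79, 90], [90, 15, 85], [19, 70, 131]], [[19, 74, 128], [19, 69, 107], [60, 7, 72], [100, 73, 87], [102, 72, 92], [101, 70, 91], [104, 76, 91], [102, 60, 85], [18, 74, 127], [18, 73, 132]], [[19, 71, 133], [19, 69, 107], [19, 73, 102], [19, 66, 93], [24, 17, 74], [60, 7, 70], [17, 41, 87], [18, 69, 104], [17, 66, 139], [17, 70, 134]]]
```

Run:
```python
from h import *
import pickle
c=pickle.load(open('c0.pkl','rb'))['top']
h=cv2.cvtColor(c['frame'],cv2.COLOR_RGB2HSV)
m=cv2.inRange(h,(92,40,40),(115,255,255));m[:,:280]=0;m[:,330:]=0;m[:170]=0;m[210:]=0
ct=max(cv2.findContours(m,0,2)[0],key=cv2.contourArea);cc,r=cv2.minEnclosingCircle(ct)
print(cc,r,cast(c,[cc],.024)[0])
k=lambda u,v,z:cast(c,[[u/1.5,v/1.5]],z)[0].round(4)
print('spoon',k(505,300,.01),'tape',k(527,352,.018),'muller',k(457,228,.03),'ink',k(389,229,.01))
g=np.array([.54,-.156]);P=np.array([.5404,.1613])-.13*np.array([-.229,.9734]);d=(P-g)/np.linalg.norm(P-g);print(P,d)
for s in(-.053,-.02):
  for z in(.1,.022):
    for q in quat(d): print(kinematics.solve_ik([*(g+s*d),z],q))
```

```text
(304.1538391113281, 189.84616088867188) 9.68203353881836 [ 0.54076217 -0.16666278  0.024     ]
spoon [ 0.5086 -0.274   0.01  ] tape [ 0.3939 -0.3159  0.018 ] muller [ 0.666 -0.171  0.03 ] ink [ 0.6702 -0.0223  0.01  ]
[0.57017  0.034758] [0.15621676 0.9877228 ]
[-3.76078659e-01  4.52869539e-01  1.86604875e+00 -4.44089210e-16
  8.22674366e-01  2.92237321e+00]
[-3.76078659e-01  4.52869539e-01  1.86604875e+00 -4.44089210e-16
  8.22674366e-01 -2.19219441e-01]
[-3.76078659e-01  5.74851296e-01  1.89414382e+00 -4.44089210e-16
  6.72597537e-01  2.92237321e+00]
[-3.76078659e-01  5.74851296e-01  1.89414382e+00 -4.44089210e-16
  6.72597537e-01 -2.19219441e-01]
[-3.19025016e-01  4.45187736e-01  1.87962486e+00 -4.44089210e-16
  8.16780053e-01  2.97942686e+00]
[-3.19025016e-01  4.45187736e-01  1.87962486e+00 -4.44089210e-16
  8.16780053e-01 -1.62165798e-01]
[-3.19025016e-01  5.68540070e-01  1.90789843e+00 -4.44089210e-16
  6.65154158e-01  2.97942686e+00]
[-3.19025016e-01  5.68540070e-01  1.90789843e+00 -4.44089210e-16
  6.65154158e-01 -1.62165798e-01]
```

```bash
cat >> h.py <<'E'
def find_tin(img=None):
    c=vision.read_camera('wrist')
    h=cv2.cvtColor(c['frame'],cv2.COLOR_RGB2HSV)
    m=cv2.inRange(h,(92,70,50),(115,255,255))
    m=cv2.morphologyEx(m,cv2.MORPH_OPEN,np.ones((5,5)))
    ct=cv2.convexHull(max(cv2.findContours(m,0,2)[0],key=cv2.contourArea)).reshape(-1,2).astype(float)
    P=cast(c,ct,.024)[:,:2].astype(np.float32)
    cc,r=cv2.minEnclosingCircle(P)
    if img: cv2.imwrite(img,cv2.resize(c['frame'][:,:,::-1],None,fx=1.5,fy=1.5))
    print('tin',cc,r,'px',ct.mean(0)*1.5,ct.min(0)*1.5,ct.max(0)*1.5)
    return np.array(cc)
E
python3 - <<'E'
from h import *
d=np.array([.156,.988])
hand.move_gripper(.03)
bot.reach([.54,-.07,.25],quat(d)[1])
find_tin('pics/w2.png')
o=get_obs();print(o['time_s'],o['gripper_width'],o['position'])
E
```

```text
tin (0.5411427021026611, -0.1620689183473587) 0.0350046306848526 px [389.5625 369.1875] [358.5 328.5] [432. 408.]
3.4917 0.029833651156566162 [ 0.54069855 -0.06901072  0.25077289]
```

View pics/w2.png

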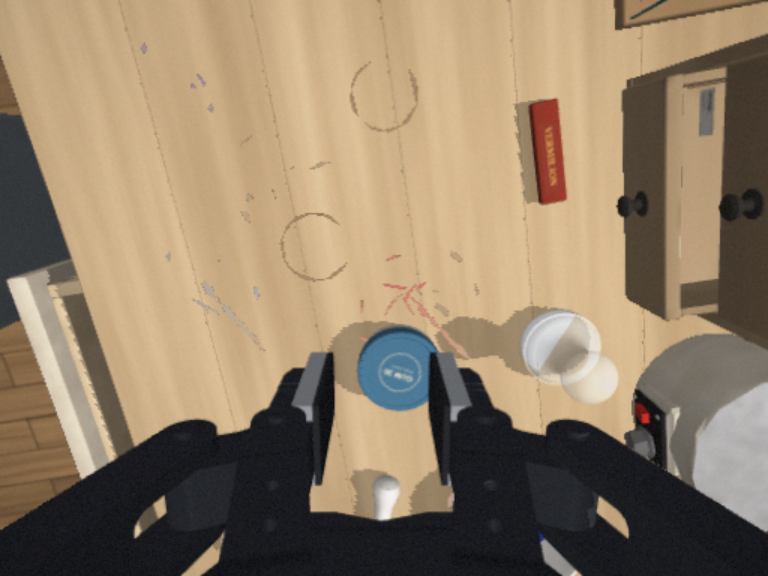

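The tin's lid is at (397,369) px, with only loose marks on the bench between it and the dock. Starting the first push, onto the dock axis.

Run:
```python
from h import *
g=np.array([.541,-.162]);ax=np.array([-.229,.9734]);M=np.array([.5404,.1613])
P=M-.12*ax;d=(P-g)/np.linalg.norm(P-g);q=quat(d)[1];z=.027
hand.move_gripper(.024)
b=g-.056*d
bot.reach([*b,.12],q)
bot.servo_line([*b,z],velocity=.12)
print(get_obs()['wrist_force'],get_obs()['gripper_width'])
e=P-.0425*d
bot.servo_line([*e,z],velocity=.09)
print(get_obs()['wrist_force'],get_obs()['position'],e)
bot.servo_line([*(e-.02*d),z],velocity=.1)
bot.servo_line([*(e-.02*d),.13],velocity=.2)
bot.reach([*(P+.1*ax),.25],quat(ax)[1])
print('P',P);find_tin('pics/w3.png')
print(get_obs()['time_s'])
```

```text
[0.17509347 0.05523276 0.30802059] 0.023842261360228215
[ 0.4979838  -0.57799601  0.74066287] [0.5623719  0.00217897 0.02696692] [0.56239387 0.00234758]
P [0.56788  0.044492]
tin (0.5687537789344788, 0.047491271048784256) 0.03518763557076454 px [382.56521739 377.08695652] [343.5 334.5] [418.5 415.5]
9.9583
```

View pics/w3.png

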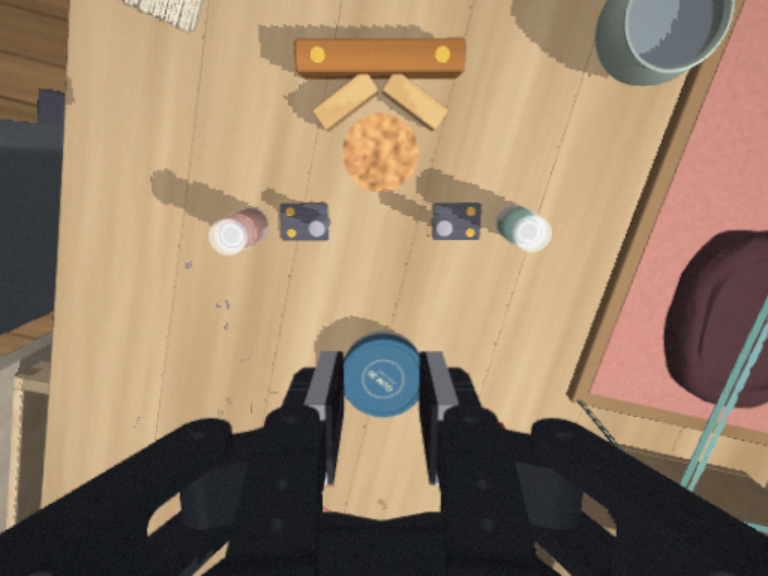

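The tin is at (383,377) px, on the axis: the pin tops at (316,228) and (444,228) are centred at 380. Now the second push, in small steps with force checks at the end.

Run:
```python
from h import *
ax=np.array([-.229,.9734]);ax/=np.linalg.norm(ax);M=np.array([.5404,.1613]);z=.027;q=quat(ax)[1]
p=lambda s:M+s*ax
bot.servo_line([*p(-.18),.16],q,velocity=.2)
bot.servo_line([*p(-.18),z],velocity=.15)
f0=np.array(get_obs()['wrist_force'])
bot.servo_line([*p(-.06),z],velocity=.09)
bot.servo_line([*p(-.002),z],velocity=.05)
f=lambda:(np.array(get_obs()['wrist_force'])-f0)
print(f(),get_obs()['time_s'])
s=-.002
while s<.016:
    s+=.001
    bot.servo_line([*p(s),z],velocity=.02)
    F=f();print(round(s,4),F.round(1),(np.array(get_obs()['position'][:2])-M)@ax)
    if F[:2]@ax<-8: break
print(get_obs()['time_s'])
```

```text
[-0.67064053  0.04099534  1.08041495] 14.85
-0.001 [ 0.9 -0.8 -0.5] -0.001146045245132405
0.0 [ 0.4 -1.   0.8] -4.534156642802584e-06
0.001 [0.2 0.4 0.9] 0.0010704025807271957
0.002 [-0.4 -0.3  0.3] 0.002088078329367499
0.003 [0.5 0.3 0.2] 0.0030828909072512906
0.004 [ 0.7 -1.1  1.5] 0.004091050969722689
0.005 [ 0.1 -0.   0.5] 0.005095197350256862
0.006 [-0.6  0.2 -0.7] 0.0060647069852048
0.007 [-0.2  0.1  0.1] 0.007006819940150881
0.008 [ 0.  -4.8  2. ] 0.007440929946970284
0.009 [  0.8 -10.5   3.2] 0.007756577531046192
17.6
```

Firm contact came at 7.4 mm, as predicted (7.5 mm). Backing off and checking.

Run:
```python
from h import *
ax=np.array([-.229,.9734]);ax/=np.linalg.norm(ax);M=np.array([.5404,.1613]);z=.027
p=lambda s:M+s*ax
bot.servo_line([*p(-.06),z],velocity=.08)
bot.servo_line([*p(-.06),.25],velocity=.2)
bot.servo_line([*p(.05),.28],velocity=.2)
t=find_tin('pics/w4.png')-M; print('along',t@ax,'across',t@[ -ax[1],ax[0]],get_obs()['time_s'],get_obs()['wrist_force'])
```

```text
tin (0.529715359210968, 0.21036171913146973) 0.033622123301029205 px [378.15517241 245.32758621] [340.5 204. ] [421.5 286.5]
along 0.050204751426073745 across -0.0008347258064866879 20.6417 [ 0.21605029 -0.37316552  0.05827649]
```

View pics/w4.png

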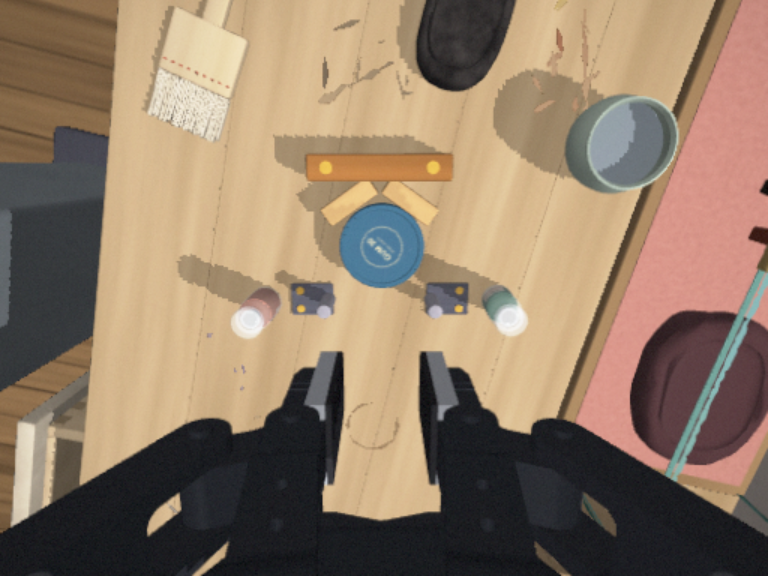

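The tin at (381,245) px sits flat against both V faces, 50.2 mm past the gap. The jars stand where they were, at about (250,320) and (508,318).

```bash
python3 -c "
from h import *
print(hand_in())"
```

```text
the job is handed in; nothing more can be done
None
```

The tin is home against both faces of the V-stop, 50.2 mm past the gap and within 1 mm of the dock's centre line. It was pushed the whole way without lifting, the jars did not move, and I handed the job in with the clock at about 21 s.

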